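# Slide the spray can into its dock and shut the bar

## Robot

A 6-joint arm with a two-finger parallel gripper is mounted at the origin on a cart in front of the work surface, level with it; the furniture and walls round the work are solid. World frame = base frame: x ahead of the robot, y to its left, z up, the work surface at z = 0. Lengths are in m, angles in rad, forces in N, time in s.
With the tool pointing down it reaches from about 0.25 to 0.725 m from the base axis. Payload 4 kg.
Tool frame: the origin (TCP) lies on the front face of the gripper's body, between the roots of the fingers; the fingertips stand 73 mm ahead of it and the grasp point (between the pads) lies 54 mm ahead of it; z points along the fingers, y is the line along which they close (so a half turn about z gives the same grasp; the last joint's range is limited). The gripper opens to 85 mm and grips with 20 to 120 N. Pads are 22 mm wide; open, the fingers measure 114 mm over their backs; the gripper's body (76 mm by 85 mm) begins 54 mm behind the grasp point. The pads swing forward as they close: fully open they stand 13 mm farther back than shut.
Start: joints at [1.336, 0.241, 0.005, 1.335, 0, 1.571], TCP at [0.116, 0.486, 0.304] pointing down, gripper open.
Joint ranges: [-2.72, 2.72], [-1.05, 1.87], [-1.09, 1.28], [-1.99, 2.15], [-1.42, 1.44], [-3.14, 3.14]. Speed limits (rad/s): [2.79, 2.79, 3.14, 3.14, 3.14, 3.14].

## Interface

Orientations are given as a unit quaternion [x, y, z, w].
In Python, from workcell import bot gives the robot as it stands. The module is installed in compiled form; this text tells all that it offers.
- The arm moves only by the tool step_arm, never from a script. Its argument "rows" is a list of rows, each a list of 2 entries, a list of its own where there are three numbers: the shift along the tool's x, y, z in mm, then the turn about the tool's z in degrees. A call has 1 to 12 rows; each row is the pose to reach, as a shift and turn from the pose commanded when the call began, along the tool's axes at that moment; what a row does not reach only later rows make up. A row lasts 1/8 s, in which the tool goes at most 62.5 mm and 10.7 degrees, less where a joint would pass 70% of its speed; a pose out of reach is approached as far as the arm can. A call with a gripper value outside its range is refused whole. "claw" is the gripper's target within -1 to 1 (shut at 1, half-way at 0, fully open at -1), set as the call begins (left out, the last holds). The fingers move at their own pace and stop on an object; the grip force is fixed at half the most. Time passes only in rows, so rows that repeat a pose let the fingers close. It gives the time, the measured TCP pose, the force, the opening and the grip force at its end, in the units of the state.
- bot.get_obs(): the state, without advancing time (a new reading comes with each control period).
- bot.camera(name): name is "scene" or "top"; returns (picture, depth): 384x512x3 uint8, red, green, blue; 384x512 float32, m along the optical axis (not along the pixel's ray), 0 where there is no reading.
- bot.camera_params(name): a dict with "fx", "fy", "cx", "cy" (pixels), "pose" (4x4, takes a point from camera to world coordinates). Camera axes: x right, y up, looking along -z (the intrinsics and any distortion apply to the point x, -y, -z); pixel columns grow to the right and rows downward; lengths in m; the calibration is good to about 2 mm. A picture is of the moment at which its call begins. camera_params takes no time and is no camera call.
- bot.job_done(): hands the job in; it is judged then, once.
Trained networks look in the newest picture that a camera, given by its name, has taken for a name from the list of things; names that differ only in an ending like _2 or _b are one class to them, and where a whole thing is asked for, a point or a joint stands for the part that bears it (a point fixed in the world has none). Each returns a list of dicts, best first, with "score" (0 to 1); they miss things now and then, are a little off and sometimes report something else, mostly with a low value. They report only what shows in the picture. A call takes as long as a camera call. They do not tell look-alikes from the thing itself.
- bot.trace(target, camera): "pixels" (384x512 bool, what is visible of it) and "uv" ([column, row] in pixels, amid what is visible of it).
The state is a dict: "clock": time; "joint_pos": joint angles; "joint_vel": joint speeds; "tau": joint torques, N m; "eef_pos": TCP position; "tool_rot": TCP orientation; "ft_force": force on the tool from outside, world axes, zero at the start; "ft_torque": the same for the moment, N m; "grip_width": finger opening in m; "grasp_force": force on a finger pad.
Only numpy, scipy, OpenCV 4.12 (cv2) and the standard library are available. Lean on these libraries where they do the work, as an engineer would, in place of code of your own. Each camera call takes 0.05 s, during which the arm holds its last target. There are 200 camera calls.

## Task

Push the aerosol can, low down near its foot so that it slides upright along the worktop without ever tipping or being lifted, all the way into its three-sided metal dock. Then push the dock's swing bar fully shut behind it and leave everything clear. Leave the other things that stand about (the capped bottle, dropper bottle, cup and tape roll) where they are.

Things in the scene. Friction and masses are not known exactly. Their poses are not given: they have to be found in the camera images.
- spray_can: aerosol can to be parked: upright cylinder, 58 mm in diameter, 184 mm tall plus a thin nozzle (198 mm in all), 0.18 to 0.36 kg, loose on the worktop left of the dock. Origin at the centre of its underside, z up. Tips if pushed higher than about 25 mm. Taller than most fingers: an upright gripper may bump its upper part; leaned back with the tips leading it touches the foot first.
- dock: low three-sided dock of aluminium sheet fixed to the worktop, no floor. Origin on the worktop, centre of the space within. Own axes x across, y to the mouth, z up: space 90 mm wide (x +-45 mm), 72 mm deep (back wall at y = -36 mm, mouth at y = +36 mm). Walls 4 mm thick, 36 mm high; 3 mm high flanges out to x = +-64 mm. The can's centre is at y = -7 mm when against the back.
- dock_mouth (a point): middle of the dock's mouth, on the worktop, at (0, 36, 0) mm in the dock's axes, which it shares. The mouth faces the left side of the worktop (world +y, turned up to 0.25 rad towards the robot), where the can stands. The can just clears the shut bar when its centre is 29 mm or more behind this point
- swing_bar (a joint): angle of the dock's swing bar, rad: 0 = shut (bar along the dock's +x across the mouth, at its stop), about 1.57 = open, sticking straight out along the dock's +y; grows as it opens, at most 2.1. Hinge axis upright. It has no spring or catch and stays where it is left; about 0.5 N at its end moves it. It starts open at 1.4 to 1.62.
- bar_hinge (a point): axis of the swing bar's hinge, 26 mm above the worktop, at (-47, 42, 26) mm in the dock's axes, i.e. at the mouth's corner nearer to the robot
- bar_tip (a point): free end of the swing bar, 98 mm from the hinge axis, at the bar's mid height (26 mm). The bar is a straight flat steel strip, 5 mm thick, spanning 15 to 37 mm above the worktop, with a round rubber end 12 mm in diameter
- bottle: bystander: capped bottle, 66 mm in diameter, 213 mm tall, in the gap between the two coffee machines; origin at the centre of its underside
- oil_dropper: bystander: small dropper bottle, 34 mm in diameter, 102 mm tall, beyond the dock; origin at the centre of its underside
- cup: bystander: espresso cup, 62 mm in diameter, 50 mm tall, at the left; origin at the centre of its underside
- tape: bystander: roll of tape lying flat, 58 mm in diameter, 19 mm tall, beyond the dock; origin at the centre of its underside
Mind the look-alikes: they are no part of the job. What is shaped like the spray_can but yellow is not meant.

How it is judged:
On the way, in this order (a step that is already met when the one before it is completed fails the run):
1. the can stands upright in the dock, wholly behind its mouth, with the bar still open (x of spray_can in the frame of dock between -0.022 and 0.022 m and y of spray_can in the frame of dock between -0.015 and 0.01 m and angle between spray_can's own z axis and vertical below 0.08 rad and height (world z) of spray_can below 0.005 m and value of joint swing_bar above 0.2 rad), for 0.2 s.
2. the swing bar is shut behind the can (x of spray_can in the frame of dock between -0.022 and 0.022 m and y of spray_can in the frame of dock between -0.015 and 0.01 m and angle between spray_can's own z axis and vertical below 0.08 rad and height (world z) of spray_can below 0.005 m and value of joint swing_bar below 0.1 rad), for 0.2 s.
At the end, for the whole second after the job is handed in: The can stands upright (within 0.08 rad) on the worktop and at rest in the dock, its centre within 22 mm of the dock's middle across and no more than 10 mm towards the mouth; the swing bar is within 0.1 rad of shut (all of step 2 and linear speed of spray_can below 0.02 m/s); the robot touches nothing.
It fails at once if the can tips by more than 0.25 rad (angle between spray_can's own z axis and vertical above 0.25 rad).
It fails at once if the can is lifted more than 10 mm off the worktop (height (world z) of spray_can above 0.01 m).
It fails at once if the can is knocked off the worktop (height (world z) of spray_can below -0.02 m).
It fails at once if the bottle, dropper, cup or tape roll is moved by more than 20 mm (distance of any of bottle, oil_dropper, cup, tape from where it was at the start of the episode above 0.02 m).
It also fails if it takes over 64 s, if anything falls off the work surface, if the arm or the gripper's body presses on something with over 40 N, if the wrist force passes 120 N, or if a joint passes its speed limit or range.

## Working session

There is one attempt and no reset: what is moved stays moved. The work goes in short steps, Python scripts to look and compute and a tool call to move; the robot and the scene stay as the last step left them, time stands still between calls to the robot, and variables do not carry over. Pictures are saved under pics/ and viewed, at most 10 in all, crops included, and the job is handed in when it is done.

Besides the shell and the picture viewer there is one more tool, called after ">>>" as a command line: name --argument value ..., lists and objects as JSON in quotes. step_arm: Moves the arm, as the interface text tells. Its arguments: {"type":"object","properties":{"rows":{"type":"array"},"claw":{"type":"number"}},"required":["rows"]}

```bash
mkdir -p pics; cat > h.py <<'E'
import numpy as np, cv2
from workcell import bot
def pts(cam,depth,mask=None):
    p=bot.camera_params(cam); v,u=np.nonzero((depth>0)&(mask if mask is not None else True))
    d=depth[v,u]; c=np.stack([(u-p['cx'])/p['fx']*d,-(v-p['cy'])/p['fy']*d,-d,np.ones_like(d)])
    return (np.array(p['pose'])@c)[:3].T,u,v
E
python3 - <<'E'
from h import *
for c in ['scene','top']:
    im,d=bot.camera(c); cv2.imwrite(f'pics/{c}0.png',im[...,::-1]); np.save(f'{c}0.npy',d)
    p=bot.camera_params(c); print(c,{k:np.round(v,3).tolist() for k,v in p.items()})
    for t in ['spray_can','dock','swing_bar','bar_tip','bottle','oil_dropper','cup','tape']:
        for r in bot.trace(t,c):
            q,_,_=pts(c,d,r['pixels']); print(t,round(r['score'],2),np.round(r['uv']),np.round(np.median(q,0),3) if len(q) else '',np.round(q.max(0),3) if len(q) else '',r['pixels'].sum())
print(bot.get_obs())
E
```

```text
scene {'fx': 434.632, 'fy': 434.632, 'cx': 254.038, 'cy': 191.68, 'pose': [[-0.775, 0.477, -0.414, -0.056], [-0.631, -0.575, 0.521, 0.999], [0.011, 0.665, 0.747, 1.293], [0.0, 0.0, 0.0, 1.0]]}
spray_can 0.94 [252. 200.] [0.573 0.212 0.122] [0.614 0.227 0.201] 530
dock 0.94 [326. 174.] [ 0.476 -0.144  0.02 ] [0.574 0.011 0.044] 373
swing_bar 0.74 [323. 169.] [ 0.473 -0.142  0.018] [0.574 0.011 0.044] 408
swing_bar 0.53 [318. 192.] [ 0.446 -0.038  0.032] [0.452 0.01  0.044] 53
swing_bar 0.29 [235. 185.] [0.667 0.214 0.135] [0.77  0.234 0.219] 586
swing_bar 0.24 [273. 215.] [0.483 0.225 0.113] [0.521 0.237 0.201] 591
bottle 0.58 [233. 184.] [0.667 0.215 0.135] [0.704 0.234 0.219] 574
oil_dropper 0.45 [309. 144.] [ 0.624 -0.22   0.05 ] [ 0.639 -0.21   0.094] 82
cup 0.82 [221. 283.] [0.477 0.5   0.033] [0.502 0.542 0.054] 331
cup 0.43 [323. 170.] [ 0.475 -0.143  0.015] [0.574 0.011 0.044] 451
top {'fx': 422.831, 'fy': 422.831, 'cx': 260.992, 'cy': 191.187, 'pose': [[0.078, 0.976, -0.202, 0.371], [-0.997, 0.076, -0.019, 0.124], [-0.003, 0.203, 0.979, 1.292], [0.0, 0.0, 0.0, 1.0]]}
spray_ca
[... 544 characters left out ...]
53] 392
{'clock': 0.9, 'joint_pos': array([1.33599765e+00, 2.40608296e-01, 5.03463532e-03, 1.33519369e+00,
       2.08730915e-05, 1.57080636e+00]), 'joint_vel': array([ 0.00162613, -0.00034167,  0.00078153, -0.00037933,  0.00074971,
       -0.00070652]), 'tau': array([-5.53457721e-04, -3.72197127e+01,  2.52692592e+01,  9.92873538e-04,
       -2.18595915e-04, -1.86632704e-06]), 'eef_pos': array([0.11632281, 0.48629803, 0.30391556]), 'tool_rot': array([ 1.17134828e-01,  9.93116021e-01,  1.56126716e-05, -8.66757090e-06]), 'ft_force': array([-0.12894043, -0.10552503, -0.02699871]), 'ft_torque': array([ 0.00353723,  0.00145258, -0.02601473]), 'grasp_force': 0.0, 'grip_width': 0.08505365016770992}
```

```bash
python3 - <<'E'
import cv2,numpy as np
a=cv2.imread('pics/scene0.png')[110:310,150:400]; b=cv2.imread('pics/top0.png')[130:300,110:420]
a=cv2.resize(a,(500,400),interpolation=3); b=cv2.resize(b,(775,425),interpolation=3)
cv2.imwrite('pics/a.png',a);cv2.imwrite('pics/b.png',b)
E
```

```text
(no output)
```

View pics/a.png

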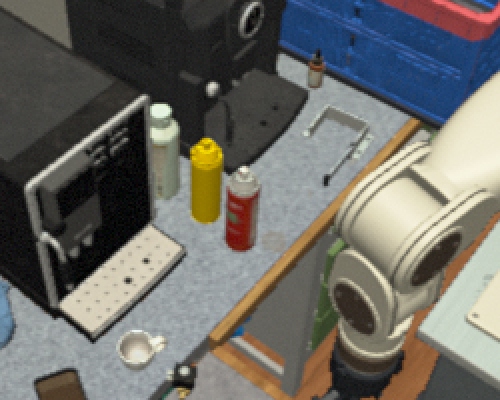

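View pics/b.png

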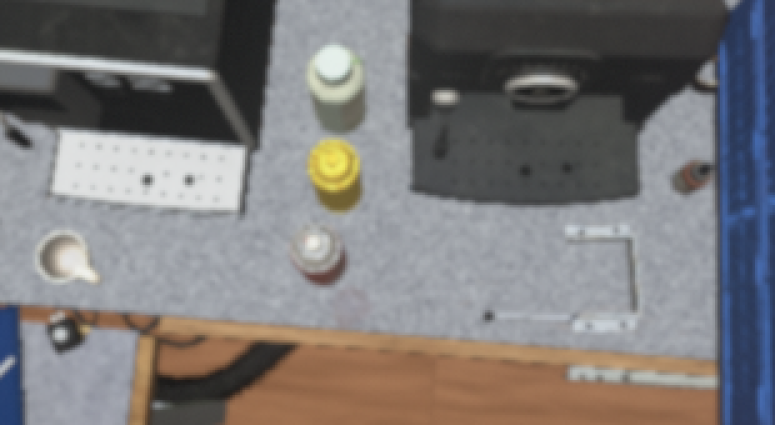

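Candidates: the yellow can (scene 253,200 / top 246,200) and the red and white can (scene 271,215 / top 237,230). The yellow one is the excluded look-alike, so the red can in these enlarged crops is the one meant. The dock is at top (354,256), with its bar sticking out to the left (tip at top 305,257). Next I'll measure can, dock and obstacles.

```bash
python3 - <<'E'
from h import *
from scipy.optimize import least_squares
for c in ['scene','top']:
    d=np.load(c+'0.npy'); im=cv2.imread(f'pics/{c}0.png').astype(int); P,u,v=pts(c,d)
    col=im[v,u]
    m=(np.hypot(P[:,0]-.49,P[:,1]-.205)<.055)&(P[:,2]>.02)&(P[:,2]<.17)
    q=P[m]; f=least_squares(lambda s:np.hypot(q[:,0]-s[0],q[:,1]-s[1])-.029,[.49,.19],loss='soft_l1',f_scale=.003).x
    print(c,'can',f,m.sum())
    # dock: points 8..45mm high in the region
    m=(P[:,0]>.40)&(P[:,0]<.60)&(P[:,1]>-.22)&(P[:,1]<.03)&(P[:,2]>.027)&(P[:,2]<.05)
    q=P[m]; 
    for k in np.lexsort((q[:,0],np.round(q[:,1],2))): print(np.round(q[k]*1000).astype(int).tolist(),end=' ')
    print()
    # obstacles grid along left machine
    for lo,hi in((.02,.08),(.08,.3)):
        m=(P[:,0]>.3)&(P[:,0]<.75)&(P[:,1]>.24)&(P[:,1]<.45)&(P[:,2]>lo)&(P[:,2]<hi); print('left',P[m].min(0) if m.any() else 0)
        m=(P[:,0]>.51)&(P[:,0]<.75)&(P[:,1]>-.2)&(P[:,1]<.13)&(P[:,2]>lo)&(P[:,2]<hi); print('right',P[m].min(0) if m.any() else 0)
E
```

```text
scene can [0.49637099 0.20466033] 473
[464, -177, 31] [470, -179, 30] [474, -179, 28] [488, -177, 32] [458, -167, 30] [466, -172, 33] [470, -170, 32] [474, -170, 30] [475, -171, 33] [477, -167, 30] [477, -174, 35] [478, -167, 40] [480, -171, 30] [484, -170, 34] [487, -167, 35] [489, -169, 37] [493, -170, 28] [494, -171, 33] [497, -168, 33] [500, -172, 34] [501, -167, 31] [502, -167, 37] [508, -169, 31] [510, -165, 33] [511, -165, 38] [516, -168, 32] [517, -168, 37] [520, -167, 31] [522, -168, 35] [525, -166, 28] [527, -170, 30] [531, -167, 36] [534, -166, 28] [541, -167, 35] [456, -162, 41] [457, -156, 39] [459, -163, 27] [461, -164, 37] [499, -165, 29] [503, -161, 35] [506, -164, 43] [514, -165, 30] [528, -164, 27] [529, -164, 33] [533, -162, 38] [537, -161, 36] [542, -161, 33] [543, -163, 36] [546, -159, 38] [550, -160, 29] [552, -162, 32] [553, -156, 36] [554, -164, 35] [455, -145, 38] [458, -146, 30] [459, -153, 34] [460, -147, 33] [550, -153, 28] [552, -154, 32] [596, -150, 48] [599, -149, 35] [599, -151, 28] [548, -141, 33] [549, -141, 38] [551, -143, 41] [554, -143, 33] [595, 
[... 11187 characters left out ...]
[580, 17, 29] [581, 21, 40] [581, 18, 40] [581, 15, 40] [581, 24, 35] [583, 24, 43] [583, 21, 42] [584, 18, 41] [584, 15, 42] [586, 25, 45] [586, 19, 45] [586, 22, 44] [587, 16, 42] [589, 25, 45] [589, 16, 46] [589, 19, 44] [590, 21, 37] [591, 22, 47] [592, 19, 44] [592, 25, 40] [593, 16, 44] [594, 20, 49] [595, 22, 46] [596, 16, 41] [598, 22, 44] [598, 20, 45] [599, 16, 44] [580, 27, 42] [581, 29, 31] [583, 27, 39] [586, 28, 42] [589, 28, 39] [592, 28, 41] [594, 29, 48] [594, 25, 47] [597, 26, 48] [598, 28, 42] [600, 29, 48] 
left [0.53602631 0.29499707 0.02011821]
right [ 0.51144304 -0.16913356  0.02002773]
left [0.59492224 0.2946806  0.0803581 ]
right [ 0.61831523 -0.16652771  0.08044593]
```

>>> step_arm --rows '[[[0, 0, 0], -10], [[0, 0, 0], -15], [[-60, 0, 0], -15], [[-120, 0, 0], -15]]' --claw -1

```text
clock: 1.4
eef_pos: [0.2336, 0.4585, 0.3041]
tool_rot: [-0.015, 1.0, 0.0, 0.0]
ft_force: [0.4, 0.6, 0.3]
grip_width: 0.0852
grasp_force: 0.0
```

```bash
python3 - <<'E'
from h import *
im,d=bot.camera('scene'); cv2.imwrite('pics/s1.png',im[...,::-1])
P,u,v=pts('scene',d)
T=np.array([.2336,.4585,.3041])
q=P-T; m=(abs(q[:,0])<.09)&(abs(q[:,1])<.1)&(q[:,2]>-.09)&(q[:,2]<.2)
for z in np.arange(-.08,.2,.01):
    k=m&(abs(q[:,2]-z)<.005)
    if k.sum()>2: print(round(z,2),k.sum(),np.round(q[k].min(0)[:2],3),np.round(q[k].max(0)[:2],3))
uu,vv=u[m],v[m]; print(uu.min(),uu.max(),vv.min(),vv.max())
c=im[max(vv.min()-15,0):vv.max()+15,max(uu.min()-15,0):uu.max()+15,::-1]
cv2.imwrite('pics/g.png',cv2.resize(c,None,fx=4,fy=4,interpolation=3)[:600,:800])
E
```

```text
-0.06 3 [-0.01  -0.045] [0.001 0.049]
-0.05 14 [-0.014 -0.046] [-0.004  0.057]
-0.04 9 [-0.014 -0.044] [-0.01   0.055]
-0.03 8 [-0.015  0.043] [-0.01   0.057]
-0.01 23 [-0.017 -0.069] [0.002 0.076]
-0.0 50 [-0.019 -0.071] [0.008 0.076]
0.01 47 [-0.02  -0.068] [0.014 0.072]
0.02 54 [-0.021 -0.071] [0.014 0.073]
0.03 48 [-0.022 -0.067] [0.017 0.072]
0.04 103 [-0.017 -0.067] [0.01  0.071]
0.05 31 [-0.016  0.032] [0.008 0.067]
0.06 53 [-0.039 -0.012] [0.028 0.039]
0.07 64 [-0.039 -0.009] [0.02  0.038]
0.08 64 [-0.039 -0.006] [0.023 0.038]
0.09 79 [-0.039 -0.01 ] [0.023 0.04 ]
0.1 139 [-0.039 -0.021] [0.033 0.037]
0.11 29 [-0.036 -0.015] [0.025 0.036]
0.12 66 [-0.036 -0.013] [0.021 0.036]
0.13 50 [-0.037 -0.01 ] [0.02  0.036]
0.14 82 [-0.039 -0.015] [0.022 0.038]
0.15 67 [-0.038 -0.017] [0.028 0.038]
0.16 100 [-0.038 -0.013] [0.031 0.038]
0.17 74 [-0.037 -0.009] [0.024 0.036]
0.18 37 [-0.037 -0.002] [0.013 0.036]
0.19 119 [-0.04  -0.013] [0.031 0.041]
0.2 22 [-0.038 -0.005] [0.019 0.044]
275 317 228 297
```

View pics/g.png

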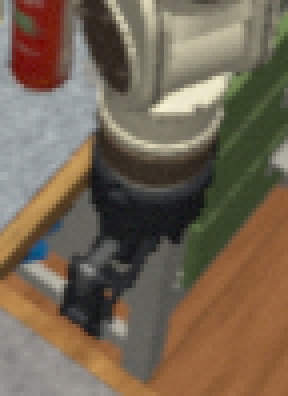

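The knuckles (75 mm out) and wrist (39 mm) overhang the fingertips, so an upright gripper would hit the can's upper part, as the task warns. I'll check whether the arm gives a lean (tips toward -y) when asked for a pose just out of reach, high up in free space and close to the base.

>>> step_arm --rows '[[[60, 0, -10], 0], [[120, 0, -20], 0], [[180, -40, -20], 0], [[200, -90, -20], 0], [[200, -140, -20], 0], [[200, -170, -20], 0], [[200, -200, -20], 0], [[200, -200, -20], 0]]'

```text
clock: 2.45
eef_pos: [0.0383, 0.2515, 0.3241]
tool_rot: [-0.013, 1.0, 0.001, 0.0]
ft_force: [-0.2, 0.1, 0.7]
grip_width: 0.0849
grasp_force: 0.0
```

```bash
python3 -c "
from h import *
o=bot.get_obs();print(o['clock'],o['joint_pos'],o['eef_pos'],o['tool_rot'])"
```

```text
2.45 [ 1.41956282e+00 -2.72784947e-01 -4.45464341e-01  1.39706057e+00
  1.08034584e-05  1.39316834e+00] [0.03832524 0.25149926 0.32408978] [-1.31968577e-02  9.99912778e-01  5.21939996e-04  8.11293340e-05]
```

>>> step_arm --rows '[[[0, -40, 0], 0], [[0, -80, 0], 0], [[0, -100, 0], 0], [[0, -120, 0], 0], [[0, -120, 0], 0]]'

```text
clock: 3.08
eef_pos: [0.0419, 0.1331, 0.3242]
tool_rot: [-0.013, 1.0, 0.001, 0.0]
ft_force: [0.8, 1.1, 0.4]
grip_width: 0.0855
grasp_force: 0.0
```

```bash
python3 -c "
from h import *
o=bot.get_obs();print(o['clock'],o['joint_pos'],o['eef_pos'],o['tool_rot'])"
```

```text
3.075 [ 1.26604701e+00 -5.37256011e-01 -5.78219703e-01  1.52794040e+00
  1.23915218e-04  1.24057136e+00] [0.04185033 0.13314457 0.32416722] [-1.27375339e-02  9.99918425e-01  9.18174994e-04  2.36498035e-04]
```

```bash
python3 - <<'E'
from h import *
P=np.vstack([pts(c,np.load(c+'0.npy'))[0] for c in('scene','top')])
for x in np.arange(-.3,.9,.1):
    r=[]
    for y in np.arange(-.8,.7,.1):
        m=(abs(P[:,0]-x)<.05)&(abs(P[:,1]-y)<.05); r.append('%4d'%(1000*P[m,2].max()) if m.any() else '   .')
    print(round(x,1),*r)
E
```

```text
-0.3 -827 -829 -825 -831 -831 -833 -834 -831    .    .    .    .    .    .    .
-0.2 -823 -828 -834 -831 -832 -831    0    3    3    0    1    .    .    .    .
-0.1    . -844 -838 -835 -835 -833 -741   17  442  579  724 -828    6    6    .
0.0 -833 -828 -832 -830 -832 -834 -745  309  317  773  766  735  711    7    0
0.1 -831 -832 -833 -830 -831 -833    4  280  311  772  758  734  712  689  351
0.2 -830 -833 -831 -833 -835 -829 -739 -736 -735 -736 -739 -831  684  686   48
0.3 -835  311  310  311  312  312 -836 -825 -831 -834 -833 -827    8   20   45
0.4    .  310   45   45   43  311    8   45   44    7    6    8    9   62   72
0.5   11  311  348  403  404  404   42   45    8   10  201   51   51   53   73
0.6  453  439  399  406  405  404  103   53  344  188  201  367  369  368  258
0.7  454  440  396  405  407  405  388  393  395  392  219  371  371  370   82
0.8  442  438  393  404  404  404  387  394  395  393    8  372  371  372   82
```

>>> step_arm --rows '[[[-45, 0, -40], 0], [[-90, 0, -80], 0], [[-140, 0, -110], 0], [[-190, -20, -130], 0], [[-230, -60, -130], 0], [[-255, -110, -130], 0], [[-265, -170, -130], 0], [[-265, -225, -130], 0], [[-250, -280, -130], 0], [[-225, -335, -130], 0], [[-190, -385, -130], 0], [[-150, -430, -130], 0]]'

```text
clock: 4.58
eef_pos: [0.2034, -0.2955, 0.4532]
tool_rot: [-0.014, 1.0, -0.0, 0.0]
ft_force: [0.8, -0.6, -1.0]
grip_width: 0.0854
grasp_force: 0.0
```

>>> step_arm --rows '[[[50, -30, 0], 0], [[90, -75, 0], 0], [[100, -135, 0], 0], [[100, -195, 0], 0], [[100, -250, 0], 0], [[100, -300, 0], 0], [[100, -350, 0], 0], [[100, -400, 0], 0], [[100, -450, 0], 0], [[100, -450, 0], 0]]'

```text
clock: 5.82
eef_pos: [0.1106, -0.7115, 0.4217]
tool_rot: [-0.013, 1.0, -0.014, 0.002]
ft_force: [0.1, -0.3, 0.5]
grip_width: 0.0854
grasp_force: 0.0
```

```bash
python3 -c "
from h import *
o=bot.get_obs();print(o['clock'],o['joint_pos'],o['eef_pos'],o['tool_rot'])"
```

```text
5.825 [-1.41667240e+00  8.22501137e-01  1.27263872e+00  1.99215263e+00
  1.39877065e-04 -1.44329458e+00] [ 0.11056406 -0.71147159  0.42167134] [-0.01331032  0.99980786 -0.0142379   0.00208887]
```

The out-of-reach pose does give a small lean toward -y, so I'll see if it builds up.

>>> step_arm --rows '[[[0, -62, 0], 0], [[0, -124, 0], 0], [[0, -186, 0], 0], [[0, -248, 0], 0], [[0, -310, 0], 0], [[0, -370, 0], 0], [[0, -430, 0], 0], [[0, -490, 0], 0]]'

```text
clock: 6.82
eef_pos: [0.092, -0.7998, 0.3226]
tool_rot: [-0.013, 0.999, -0.047, 0.006]
ft_force: [0.7, -0.1, -0.5]
grip_width: 0.0854
grasp_force: 0.0
```

```bash
python3 -c "
from h import *
o=bot.get_obs();print(o['clock'],o['joint_pos'],o['eef_pos'],o['tool_rot'])"
```

```text
6.825 [-1.45669743e+00  9.58910131e-01  1.27525944e+00  1.79150589e+00
  1.53239196e-03 -1.48351472e+00] [ 0.09200537 -0.79975499  0.32264421] [-0.01342953  0.99876627 -0.04748259  0.00556647]
```

>>> step_arm --rows '[[[0, -45, -45], 0], [[0, -90, -90], 0], [[0, -135, -135], 0], [[0, -180, -180], 0], [[0, -225, -225], 0], [[0, -270, -270], 0], [[0, -315, -315], 0], [[0, -360, -360], 0], [[0, -400, -400], 0], [[0, -440, -440], 0], [[0, -480, -480], 0], [[0, -520, -520], 0]]'

```text
clock: 8.32
eef_pos: [0.0664, -0.7494, 0.4367]
tool_rot: [-0.013, 0.997, -0.075, 0.008]
ft_force: [0.3, -0.3, 0.4]
grip_width: 0.0852
grasp_force: 0.0
```

```bash
python3 -c "
from h import *
o=bot.get_obs();print(o['clock'],o['joint_pos'],o['eef_pos'],o['tool_rot'])"
```

```text
8.325 [-1.48368254  0.80728623  1.27439053  1.88668251  0.00416594 -1.5102609 ] [ 0.06641189 -0.74937255  0.43668463] [-0.01340812  0.9970507  -0.07517793  0.00764278]
```

>>> step_arm --rows '[[[0, 40, 20], 0], [[0, 40, 20], 0]]'

```text
clock: 8.57
eef_pos: [0.0657, -0.7121, 0.409]
tool_rot: [-0.013, 0.997, -0.074, 0.008]
ft_force: [-0.2, -0.7, 0.2]
grip_width: 0.0853
grasp_force: 0.0
```

The lean stays when the pose comes back within reach, so I'll build up more of it.

>>> step_arm --rows '[[[0, -62, 0], 0], [[0, -124, 0], 0], [[0, -186, 0], 0], [[0, -248, 0], 0], [[0, -310, 0], 0], [[0, -372, 0], 0], [[0, -434, 0], 0], [[0, -496, 0], 0], [[0, -558, 0], 0], [[0, -620, 0], 0], [[0, -680, 0], 0], [[0, -740, 0], 0]]'

```text
clock: 10.07
eef_pos: [0.0563, -0.849, 0.3137]
tool_rot: [-0.013, 0.994, -0.105, 0.009]
ft_force: [-1.2, -0.9, -0.1]
grip_width: 0.0855
grasp_force: 0.0
```

>>> step_arm --rows '[[[0, -30, -55], 0], [[0, -60, -110], 0], [[0, -90, -165], 0], [[0, -120, -220], 0], [[0, -150, -275], 0], [[0, -180, -330], 0], [[0, -210, -385], 0], [[0, -240, -440], 0], [[0, -270, -495], 0], [[0, -300, -550], 0], [[0, -330, -605], 0], [[0, -360, -660], 0]]'

```text
clock: 11.58
eef_pos: [0.0391, -0.7133, 0.5328]
tool_rot: [-0.013, 0.991, -0.133, 0.01]
ft_force: [-0.5, 0.0, 0.3]
grip_width: 0.0855
grasp_force: 0.0
```

```bash
python3 -c "
from h import *
o=bot.get_obs();print(o['clock'],o['joint_pos'],o['eef_pos'],o['tool_rot'])"
```

```text
11.575 [-1.51941394  0.67476546  1.27438375  1.90376905  0.01058782 -1.54437019] [ 0.03913086 -0.71329223  0.53283661] [-0.01307055  0.99102585 -0.13262165  0.01041303]
```

>>> step_arm --rows '[[[0, -62, 0], 0], [[0, -124, 0], 0], [[0, -186, 0], 0], [[0, -248, 0], 0], [[0, -310, 0], 0], [[0, -372, 0], 0], [[0, -434, 0], 0], [[0, -496, 0], 0], [[0, -558, 0], 0], [[0, -620, 0], 0], [[0, -680, 0], 0], [[0, -740, 0], 0]]'

```text
clock: 13.08
eef_pos: [0.0367, -0.8259, 0.4258]
tool_rot: [-0.013, 0.987, -0.162, 0.011]
ft_force: [-0.2, 0.3, 0.3]
grip_width: 0.0856
grasp_force: 0.0
```

>>> step_arm --rows '[[[0, -30, -55], 0], [[0, -60, -110], 0], [[0, -90, -165], 0], [[0, -120, -220], 0], [[0, -150, -275], 0], [[0, -180, -330], 0], [[0, -210, -385], 0], [[0, -240, -440], 0], [[0, -270, -495], 0], [[0, -300, -550], 0], [[0, -330, -605], 0], [[0, -360, -660], 0]]'

```text
clock: 14.58
eef_pos: [0.0238, -0.6666, 0.62]
tool_rot: [-0.013, 0.982, -0.189, 0.012]
ft_force: [-0.0, 0.3, -0.1]
grip_width: 0.0854
grasp_force: 0.0
```

```bash
python3 -c "
from h import *
from scipy.spatial.transform import Rotation as R
o=bot.get_obs();print(o['clock'],o['joint_pos'],o['eef_pos'],o['tool_rot']);print(R.from_quat(o['tool_rot']).as_matrix().round(3))"
```

```text
14.575 [-1.54108488  0.54665871  1.27437947  1.91725148  0.01732244 -1.56330117] [ 0.02381361 -0.66662749  0.62003071] [-0.01254729  0.9817689  -0.18928218  0.01202737]
[[-0.999 -0.02   0.028]
 [-0.029  0.928 -0.371]
 [-0.019 -0.372 -0.928]]
```

Lean is 22° toward -y, which is enough. Now I'll turn the gripper 90° so both fingertips lead as a narrow cradle, close it to a 22 mm gap, and come back around the front.

>>> step_arm --rows '[[[-31, 41, -4], -10], [[-63, 83, -8], -20], [[-95, 124, -12], -30], [[-126, 165, -16], -40], [[-158, 207, -20], -50], [[-190, 248, -24], -60], [[-221, 289, -28], -70], [[-253, 331, -32], -80], [[-284, 372, -36], -90], [[-307, 421, -46], -90], [[-330, 470, -56], -90], [[-353, 519, -66], -90]]' --claw 0.48

```text
clock: 16.08
eef_pos: [0.3643, -0.1491, 0.4944]
tool_rot: [0.703, -0.685, 0.143, 0.125]
ft_force: [1.2, -0.8, 0.2]
grip_width: 0.0224
grasp_force: 0.0
```

```bash
cat > st.py <<'E'
from h import *
from scipy.spatial.transform import Rotation as R
o=bot.get_obs(); M=R.from_quat(o['tool_rot']).as_matrix()
print(o['clock'],o['joint_pos'].round(3),o['eef_pos'].round(4),o['grip_width'].round(4),o['ft_force'].round(1)); print(M.round(3))
def to(*w):  # shift in tool axes (mm) to world target(s)
    for t in w: print(t,(M.T@(np.array(t)-o['eef_pos'])*1000).round(1).tolist())
E
python3 - <<'E'
from st import *
to((.44,.0,.45),(.42,.2,.4),(.44,.33,.36),(.4945,.33,.2),(.4945,.31,.074))
E
```

```text
Traceback (most recent call last):
  File "st.py", line 4, in <module>
    print(o['clock'],o['joint_pos'].round(3),o['eef_pos'].round(4),o['grip_width'].round(4),o['ft_force'].round(1)); print(M.round(3))
                                                                   ^^^^^^^^^^^^^^^^^^^^^
AttributeError: 'float' object has no attribute 'round'
```

```bash
sed -i "s/,o\['grip_width'\].round(4)//" st.py; python3 - <<'E'
from st import *
to((.42,.0,.45),(.42,.15,.4),(.43,.32,.36),(.4945,.33,.2),(.4945,.31,.074))
for c in ('scene','top'):
    im,d=bot.camera(c); P,u,v=pts(c,d); q=(P-o['eef_pos'])@M
    m=(abs(q[:,0])<.08)&(abs(q[:,1])<.1)
    for z in np.arange(.08,-.16,-.01):
        k=m&(abs(q[:,2]-z)<.005)
        if k.sum()>2: print(c,round(z,2),k.sum(),q[k].min(0)[:2].round(3),q[k].max(0)[:2].round(3))
d=np.load('top0.npy');P=pts('top',d)[0]
from scipy.optimize import least_squares
for c in ('scene','top'):
    P=pts(c,np.load(c+'0.npy'))[0]; m=(np.hypot(P[:,0]-.585,P[:,1]-.185)<.05)&(P[:,2]>.03)&(P[:,2]<.17);q=P[m]
    print('yellow',least_squares(lambda s:np.hypot(q[:,0]-s[0],q[:,1]-s[1])-.029,[.59,.18],loss='soft_l1',f_scale=.003).x)
E
```

```text
16.075 [-0.175 -0.063  0.113  1.646 -0.369 -1.79 ] [ 0.3643 -0.1491  0.4944] [ 1.2 -0.8  0.2]
[[ 0.02  -0.999  0.029]
 [-0.928 -0.029 -0.372]
 [ 0.372 -0.02  -0.928]]
(0.42, 0.0, 0.45) [-153.8, -59.1, -12.6]
(0.42, 0.15, 0.4) [-311.6, -62.5, -21.9]
(0.43, 0.32, 0.36) [-484.1, -76.6, -47.7]
(0.4945, 0.33, 0.2) [-551.6, -138.2, 98.9]
(0.4945, 0.31, 0.074) [-580.0, -135.1, 223.3]
scene 0.07 7 [-0.01  -0.022] [0.005 0.019]
scene 0.06 22 [-0.012 -0.022] [0.011 0.025]
scene 0.05 22 [-0.013 -0.022] [0.011 0.026]
scene 0.04 21 [-0.013 -0.021] [0.011 0.028]
scene 0.03 21 [-0.013 -0.033] [0.004 0.027]
scene 0.02 60 [-0.015 -0.046] [0.011 0.043]
scene 0.01 42 [-0.016 -0.05 ] [0.008 0.049]
scene 0.0 53 [-0.019 -0.055] [0.004 0.055]
scene -0.01 48 [-0.019 -0.059] [-0.     0.064]
scene -0.02 85 [-0.02  -0.063] [0.013 0.066]
scene -0.03 83 [-0.023 -0.061] [0.009 0.067]
scene -0.04 34 [-0.022 -0.044] [0.006 0.053]
scene -0.05 7 [-0.012  0.033] [0.003 0.042]
scene -0.06 37 [-0.039 -0.027] [0.008 0.04 ]
scene -0.07 54 [-0.04  -0.029] [0.008 0.039]
scene -0.08 53 [-0.04  -0.029] [0.003 0.039]
scene -0.09 61 [-0.041 -0.03 ] [0.011 0.039]
scene -0.1 108 [-0.039 -0.032] [0.017 0.037]
scene -0.11 24 [-0.038 -0.03 ] [0.006 0.036]
scene -0.12 57 [-0.037 -0.027] [0.012 0.036]
scene -0.13 43 [-0.036 -0.021] [0.009 0.038]
scene -0.14 67 [-0.04  -0.028] [0.012 0.038]
scene -0.15 59 [-0.039 -0.033] [0.01  0.038]
top 0.0 5 [ 0.005 -0.054] [ 0.005 -0.047]
top -0.01 3 [ 0.002 -0.05 ] [ 0.005 -0.045]
top -0.02 34 [-0.02  -0.064] [ 0.006 -0.048]
top -0.03 72 [-0.019 -0.064] [ 0.005 -0.052]
yellow [0.58774664 0.19361408]
yellow [0.58765095 0.19556895]
```

>>> step_arm --rows '[[[-51, -20, -4], 0], [[-102, -40, -8], 0], [[-154, -59, -13], 0], [[-206, -60, -16], 0], [[-259, -61, -19], 0], [[-312, -62, -22], 0], [[-369, -67, -30], 0], [[-427, -72, -39], 0], [[-484, -77, -48], 0], [[-507, -95, 0], 0], [[-530, -113, 50], 0], [[-552, -131, 99], 0]]'

```text
clock: 17.68
eef_pos: [0.488, 0.328, 0.1981]
tool_rot: [0.703, -0.685, 0.142, 0.125]
ft_force: [1.3, 0.4, 0.3]
grip_width: 0.0222
grasp_force: 0.0
```

```bash
python3 - <<'E'
from st import *
to((.487,.33,.2),(.487,.31,.09),(.487,.30,.074))
im,d=bot.camera('scene'); cv2.imwrite('pics/s2.png',cv2.resize(im[100:320,150:400,::-1],None,fx=2,fy=2,interpolation=3))
E
```

```text
17.675 [ 0.71   0.625  0.267  1.446 -0.305 -0.85 ] [0.488  0.328  0.1981] [1.3 0.4 0.3]
[[ 0.02  -0.999  0.029]
 [-0.928 -0.029 -0.371]
 [ 0.371 -0.019 -0.928]]
(0.487, 0.33, 0.2) [-1.2, 0.9, -2.5]
(0.487, 0.31, 0.09) [-23.5, 3.6, 107.0]
(0.487, 0.3, 0.074) [-20.1, 4.2, 125.6]
```

View pics/s2.png

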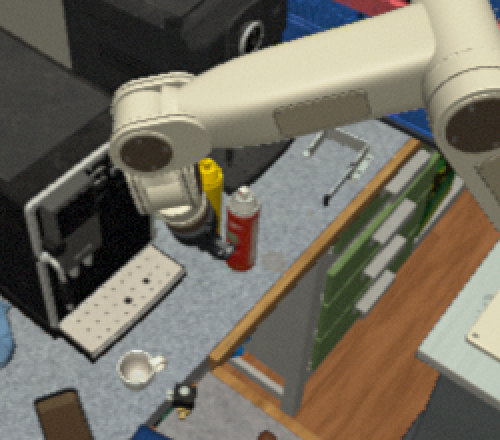

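The tips are behind the red can, which is untouched (can at crop 243,228; tips at about 225,250). Descending now.

>>> step_arm --rows '[[[-8, 1, 40], 0], [[-16, 2, 75], 0], [[-24, 4, 107], 0], [[-22, 4, 118], 0], [[-20, 4, 125], 0], [[-20, 4, 125], 0]]'

```text
clock: 18.48
eef_pos: [0.4868, 0.3003, 0.0771]
tool_rot: [0.703, -0.686, 0.142, 0.125]
ft_force: [0.5, 0.5, 0.5]
grip_width: 0.0224
grasp_force: 0.0
```

```bash
python3 - <<'E'
from st import *
to((.487,.3,.074),(.487,.269,.074),(.487,.12,.074),(.493,.05,.074),(.498,-.02,.074),(.500,-.069,.074))
im,d=bot.camera('scene'); P,u,v=pts('scene',d); q=(P-o['eef_pos'])@M
m=(abs(q[:,0])<.05)&(abs(q[:,1])<.035)&(q[:,2]>.055)&(q[:,2]<.09)&(P[:,2]>-.01); print(P[m][np.argsort(P[m][:,2])][:12].round(3))
E
```

```text
18.475 [ 0.677  0.703  0.065  1.155 -0.312 -0.883] [0.4868 0.3003 0.0771] [0.5 0.5 0.5]
[[ 0.019 -0.999  0.029]
 [-0.928 -0.028 -0.371]
 [ 0.371 -0.02  -0.928]]
(0.487, 0.3, 0.074) [-0.9, -0.1, 3.0]
(0.487, 0.269, 0.074) [27.9, 0.8, 14.5]
(0.487, 0.12, 0.074) [166.2, 5.0, 69.7]
(0.493, 0.05, 0.074) [231.3, 1.0, 95.8]
(0.498, -0.02, 0.074) [296.4, -2.0, 121.9]
(0.5, -0.069, 0.074) [341.9, -2.6, 140.1]
[[ 0.51   0.282 -0.008]
 [ 0.498  0.274 -0.006]
 [ 0.46   0.31  -0.006]
 [ 0.493  0.309 -0.006]
 [ 0.459  0.288 -0.005]
 [ 0.487  0.282 -0.005]
 [ 0.514  0.3   -0.005]
 [ 0.498  0.303 -0.005]
 [ 0.457  0.314 -0.005]
 [ 0.468  0.317 -0.005]
 [ 0.484  0.297 -0.004]
 [ 0.462  0.307 -0.004]]
```

>>> step_arm --rows '[[[7, 0, 4], 0], [[15, 0, 7], 0], [[22, 0, 10], 0], [[30, 1, 13], 0], [[37, 1, 16], 0], [[44, 1, 19], 0], [[52, 2, 22], 0], [[59, 2, 25], 0], [[67, 2, 28], 0], [[74, 2, 31], 0], [[82, 3, 34], 0], [[89, 3, 37], 0]]'

```text
clock: 20.02
eef_pos: [0.4858, 0.2034, 0.0747]
tool_rot: [0.703, -0.685, 0.142, 0.125]
ft_force: [0.3, 1.3, 1.3]
grip_width: 0.0223
grasp_force: 0.8
```

```bash
cat > can.py <<'E'
from st import *
from scipy.optimize import least_squares
def can(g,show=True):
    for c in ('scene','top'):
        im,d=bot.camera(c); P,u,v=pts(c,d); I=im[v,u].astype(int)
        red=(I[:,0]>90)&(I[:,0]>1.7*I[:,1])&(I[:,0]>1.7*I[:,2])
        m=(np.hypot(P[:,0]-g[0],P[:,1]-g[1])<.06)&(P[:,2]>.02)&(P[:,2]<.15)&red; q=P[m]
        if len(q)<15: print(c,'few',len(q)); continue
        f=least_squares(lambda s:np.hypot(q[:,0]-s[0]-s[2]*(q[:,2]-.08),q[:,1]-s[1]-s[3]*(q[:,2]-.08))-.029,[*g,0,0],loss='soft_l1',f_scale=.003).x
        r=np.array([f[0]-.5014,f[1]+.130]); a=.095
        print(c,len(q),'can',f.round(3),'dock xy mm',(1000*np.array([r@[np.cos(a),np.sin(a)],r@[-np.sin(a),np.cos(a)]])).round(1))
        cv2.imwrite(f'pics/can_{c}.png',im[...,::-1])
E
python3 - <<'E'
from can import *
can((.496,o['eef_pos'][1]-.063))
E
```

```text
20.025 [ 0.543  0.609 -0.126  1.015 -0.339 -1.023] [0.4858 0.2034 0.0747] [0.3 1.3 1.3]
[[ 0.02  -0.999  0.028]
 [-0.928 -0.029 -0.371]
 [ 0.372 -0.019 -0.928]]
scene 112 can [0.484 0.139 0.048 0.039] dock xy mm [  7.8 269.5]
top few 0
```

>>> step_arm --rows '[[[8, 0, 3], 0], [[17, 0, 7], 0], [[25, 1, 10], 0], [[33, 1, 13], 0], [[42, 1, 17], 0], [[50, 2, 20], 0], [[58, 2, 23], 0], [[67, 2, 27], 0], [[75, 1, 30], 0], [[84, 0, 33], 0], [[92, -1, 37], 0], [[100, -2, 40], 0]]'

```text
clock: 21.62
eef_pos: [0.4913, 0.0959, 0.0749]
tool_rot: [0.703, -0.685, 0.142, 0.125]
ft_force: [-0.5, 0.7, -0.1]
grip_width: 0.0223
grasp_force: 0.6
```

```bash
python3 - <<'E'
from can import *
can((.49,o['eef_pos'][1]-.063))
a=cv2.imread('pics/can_scene.png')[110:290,180:380]; cv2.imwrite('pics/c2.png',cv2.resize(a,None,fx=3,fy=3,interpolation=3))
E
```

```text
21.625 [ 0.359  0.533 -0.268  0.881 -0.366 -1.217] [0.4913 0.0959 0.0749] [-0.5  0.7 -0.1]
[[ 0.02  -0.999  0.028]
 [-0.928 -0.029 -0.371]
 [ 0.372 -0.019 -0.928]]
scene 80 can [0.49  0.031 0.013 0.041] dock xy mm [  3.5 161.4]
top few 0
```

View pics/c2.png

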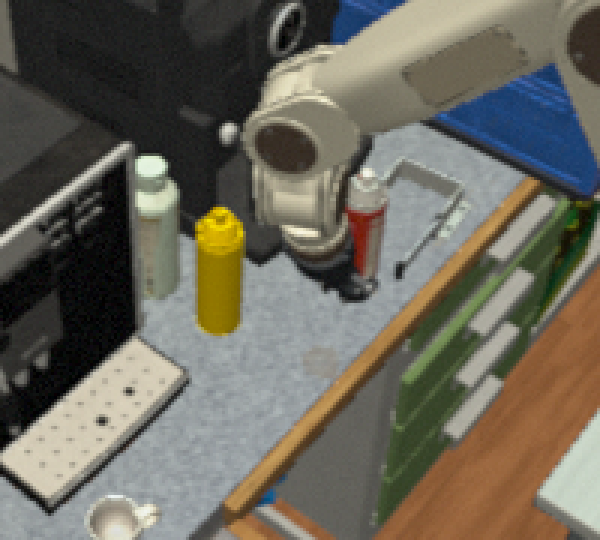

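The can is upright in the cradle (crop 365,230), heading for the dock, and the bar is still open. I'll keep pushing.

>>> step_arm --rows '[[[8, 0, 3], 0], [[17, 0, 7], 0], [[25, -1, 10], 0], [[33, -1, 13], 0], [[42, -1, 17], 0], [[50, -1, 20], 0], [[58, -2, 23], 0], [[67, -2, 27], 0], [[75, -2, 30], 0], [[84, -2, 33], 0], [[92, -3, 37], 0], [[100, -3, 40], 0]]'

```text
clock: 23.22
eef_pos: [0.4974, -0.0117, 0.075]
tool_rot: [0.703, -0.685, 0.142, 0.125]
ft_force: [0.9, 1.1, -0.3]
grip_width: 0.0223
grasp_force: 0.6
```

```bash
python3 - <<'E'
from can import *
can((.495,o['eef_pos'][1]-.063)); to((.4995,-.06,.075),(.5,-.069,.075))
E
```

```text
23.225 [ 0.15   0.489 -0.349  0.762 -0.381 -1.441] [ 0.4974 -0.0117  0.075 ] [ 0.9  1.1 -0.3]
[[ 0.02  -0.999  0.029]
 [-0.928 -0.029 -0.371]
 [ 0.372 -0.019 -0.928]]
scene 57 can [ 0.491 -0.078  0.138  0.069] dock xy mm [-5.1 53.1]
top few 8
(0.4995, -0.06, 0.075) [44.8, -0.7, 18.0]
(0.5, -0.069, 0.075) [53.2, -0.9, 21.4]
```

>>> step_arm --rows '[[[7, 0, 3], 0], [[14, 0, 6], 0], [[21, 0, 8], 0], [[28, -1, 11], 0], [[34, -1, 14], 0], [[40, -1, 16], 0], [[45, -1, 18], 0], [[49, -1, 20], 0], [[51, -1, 21], 0], [[51, -1, 21], 0]]'

```text
clock: 24.58
eef_pos: [0.4999, -0.0664, 0.0746]
tool_rot: [0.703, -0.685, 0.143, 0.125]
ft_force: [0.4, 0.1, -0.6]
grip_width: 0.0219
grasp_force: 0.2
```

```bash
python3 - <<'E'
from can import *
can((.5,o['eef_pos'][1]-.063))
a=cv2.imread('pics/can_scene.png')[120:230,270:390]; b=cv2.imread('pics/can_top.png')[190:300,280:400]
cv2.imwrite('pics/c3.png',cv2.resize(np.hstack([a,b]),None,fx=3.3,fy=3.3,interpolation=3))
E
```

```text
24.575 [ 0.039  0.479 -0.369  0.708 -0.382 -1.56 ] [ 0.4999 -0.0664  0.0746] [ 0.4  0.1 -0.6]
[[ 0.02  -0.999  0.028]
 [-0.928 -0.029 -0.372]
 [ 0.372 -0.019 -0.928]]
scene 51 can [ 0.509 -0.119 -0.092 -0.146] dock xy mm [ 8.6 10.7]
top few 4[ WARN:0@1.094] global loadsave.cpp:275 findDecoder imread_('pics/can_top.png'): can't open/read file: check file path/integrity
Traceback (most recent call last):
TypeError: 'NoneType' object is not subscriptable
```

>>> step_arm --rows '[[[2, 0, 1], 0], [[4, 0, 2], 0], [[4, 0, 2], 0]]'

```text
clock: 25.05
eef_pos: [0.5001, -0.0708, 0.0742]
tool_rot: [0.703, -0.685, 0.142, 0.125]
ft_force: [1.2, 1.8, 0.9]
grip_width: 0.022
grasp_force: 0.6
```

```bash
python3 - <<'E'
from st import *
ims=[]
for c in ('scene','top'):
    im,d=bot.camera(c); P,u,v=pts(c,d)
    m=(np.hypot(P[:,0]-.503,P[:,1]+.135)<.024)&(P[:,2]>.175); q=P[m]; print(c,len(q),q.mean(0).round(4) if len(q) else '',q[:,2].max() if len(q) else '')
    ims.append(im[...,::-1])
a=ims[0][120:230,270:390]; b=ims[1][190:300,280:400]
cv2.imwrite('pics/c3.png',cv2.resize(np.hstack([a,b]),None,fx=3.3,fy=3.3,interpolation=3))
E
```

```text
25.05 [ 0.03   0.479 -0.37   0.703 -0.381 -1.569] [ 0.5001 -0.0708  0.0742] [1.2 1.8 0.9]
[[ 0.02  -0.999  0.029]
 [-0.928 -0.029 -0.371]
 [ 0.372 -0.019 -0.928]]
scene 37 [ 0.4938 -0.1295  0.186 ] 0.20374557616347055
top 148 [ 0.4992 -0.1291  0.1839] 0.20276456544787025
```

View pics/c3.png

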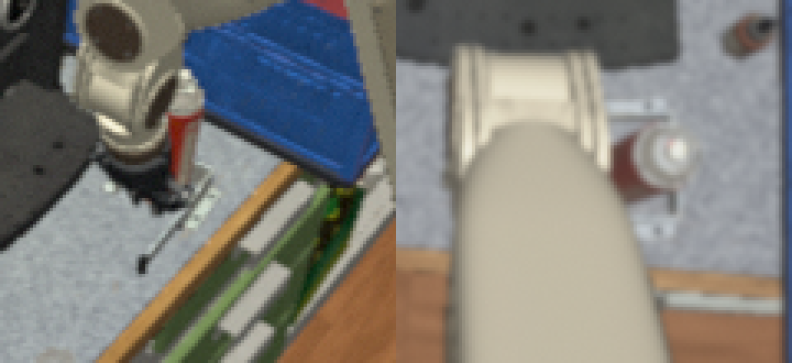

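The can is in the dock with the bar still open (tip at crop 143,265). I'll retract and work out the bar sweep.

```bash
python3 - <<'E'
from st import *
to((.4995,-.06,.075),(.4985,-.03,.078),(.4975,.02,.085),(.4975,.06,.11),(.45,.06,.15),(.40,.05,.15),(.394,.013,.11),(.394,.013,.078))
E
```

```text
25.15 [ 0.03   0.479 -0.37   0.703 -0.381 -1.569] [ 0.5001 -0.0708  0.0741] [-0.   0.8  0.4]
[[ 0.02  -0.999  0.028]
 [-0.928 -0.029 -0.372]
 [ 0.372 -0.019 -0.928]]
(0.4995, -0.06, 0.075) [-9.7, 0.2, -4.8]
(0.4985, -0.03, 0.078) [-36.5, 0.3, -18.8]
(0.4975, 0.02, 0.085) [-80.3, -0.3, -43.9]
(0.4975, 0.06, 0.11) [-108.1, -1.9, -81.9]
(0.45, 0.06, 0.15) [-94.1, 44.8, -120.4]
(0.4, 0.05, 0.15) [-85.9, 95.1, -118.1]
(0.394, 0.013, 0.11) [-66.5, 102.9, -67.4]
(0.394, 0.013, 0.078) [-78.4, 103.5, -37.7]
```

>>> step_arm --rows '[[[-10, 0, -5], 0], [[-36, 0, -19], 0], [[-80, 0, -44], 0], [[-108, -2, -82], 0], [[-94, 45, -120], 0], [[-86, 95, -118], 0], [[-86, 95, -118], 0]]'

```text
clock: 26.02
eef_pos: [0.395, 0.0494, 0.1493]
tool_rot: [0.704, -0.684, 0.141, 0.128]
ft_force: [1.5, -0.8, 0.1]
grip_width: 0.0219
grasp_force: 0.0
```

```bash
python3 - <<'E'
from can import *
can((.501,-.133))
ims=[]
for c in ('scene','top'):
    im,d=bot.camera(c); P,u,v=pts(c,d)
    m=(abs(P[:,0]-.445)<.04)&(P[:,1]>-.085)&(P[:,1]<.03)&(P[:,2]>.025)&(P[:,2]<.05); q=P[m]
    print(c,'bar',m.sum(),[q[abs(q[:,1]-y)<.008].mean(0).round(3).tolist() for y in (-.07,-.045,-.02,.0)],q[:,1].max() if len(q) else '')
to((.394,.013,.11),(.394,.013,.078))
K=[(430.1,-25.7),(448.1,-22.7),(466.3,-24.5),(483.4,-30.8),(498.3,-41.4),(510,-55.5),(517.6,-72.2),(520.1,-83.6),(520.5,-87.8)]
to(*[((x-29)/1e3,(y+37)/1e3,.078) for x,y in K])
E
```

```text
26.025 [ 0.335  0.257 -0.469  0.954 -0.369 -1.244] [0.395  0.0494 0.1493] [ 1.5 -0.8  0.1]
[[ 0.024 -0.999  0.023]
 [-0.927 -0.031 -0.373]
 [ 0.374 -0.013 -0.927]]
scene few 0
top 34 can [ 0.5   -0.132  0.022  0.007] dock xy mm [-1.9 -1.5]
scene bar 13 [[nan, nan, nan], [nan, nan, nan], [nan, nan, nan], [0.444, 0.003, 0.033]] 0.011684002430062401
top bar 72 [[0.449, -0.07, 0.037], [0.448, -0.044, 0.036], [0.446, -0.019, 0.037], [0.444, 0.001, 0.038]] 0.010268390108277015
(0.394, 0.013, 0.11) [19.1, 2.6, 50.0]
(0.394, 0.013, 0.078) [7.1, 3.0, 79.7]
(0.4011, 0.011300000000000001, 0.078) [8.9, -4.0, 80.5]
(0.41910000000000003, 0.0143, 0.078) [6.5, -22.1, 79.8]
(0.4373, 0.0125, 0.078) [8.6, -40.3, 80.9]
(0.45439999999999997, 0.006199999999999999, 0.078) [14.9, -57.1, 83.6]
(0.4693, -0.0043999999999999985, 0.078) [25.0, -71.7, 87.9]
(0.481, -0.0185, 0.078) [38.4, -83.0, 93.5]
(0.48860000000000003, -0.0352, 0.078) [54.1, -90.0, 99.9]
(0.49110000000000004, -0.046599999999999996, 0.078) [64.7, -92.2, 104.2]
(0.4915, -0.0508, 0.078) [68.6, -92.5, 105.8]<stdin>:7: RuntimeWarning: Mean of empty slice.
  ret = um.true_divide(
```

>>> step_arm --rows '[[[19, 3, 50], 0], [[7, 3, 80], 0], [[7, 3, 80], 0], [[8, -13, 80], 0], [[7, -22, 80], 0], [[8, -31, 80], 0], [[9, -40, 81], 0], [[11, -49, 82], 0], [[15, -57, 84], 0], [[20, -65, 86], 0], [[25, -72, 88], 0], [[25, -72, 88], 0]]'

```text
clock: 27.72
eef_pos: [0.4755, -0.0042, 0.0789]
tool_rot: [0.703, -0.686, 0.143, 0.125]
ft_force: [0.4, -0.4, -0.9]
grip_width: 0.0221
grasp_force: 0.0
```

```bash
python3 - <<'E'
from st import *
for c in ('scene','top'):
    im,d=bot.camera(c); P,u,v=pts(c,d); cv2.imwrite(f'pics/bar_{c}.png',im[...,::-1])
to((.481,-.0185,.078),(.4886,-.0352,.078),(.491,-.0445,.078),(.4915,-.049,.078))
a=cv2.imread('pics/bar_scene.png')[120:230,270:390]; b=cv2.imread('pics/bar_top.png')[190:300,280:400]
cv2.imwrite('pics/c4.png',cv2.resize(np.hstack([a,b]),None,fx=3.3,fy=3.3,interpolation=3))
E
```

```text
27.725 [ 0.172  0.454 -0.399  0.756 -0.38  -1.415] [ 0.4755 -0.0042  0.0789] [ 0.4 -0.4 -0.9]
[[ 0.019 -0.999  0.029]
 [-0.928 -0.028 -0.372]
 [ 0.372 -0.02  -0.928]]
(0.481, -0.0185, 0.078) [13.0, -5.0, 6.3]
(0.4886, -0.0352, 0.078) [28.7, -12.2, 12.7]
(0.491, -0.0445, 0.078) [37.4, -14.3, 16.3]
(0.4915, -0.049, 0.078) [41.5, -14.7, 18.0]
```

View pics/c4.png

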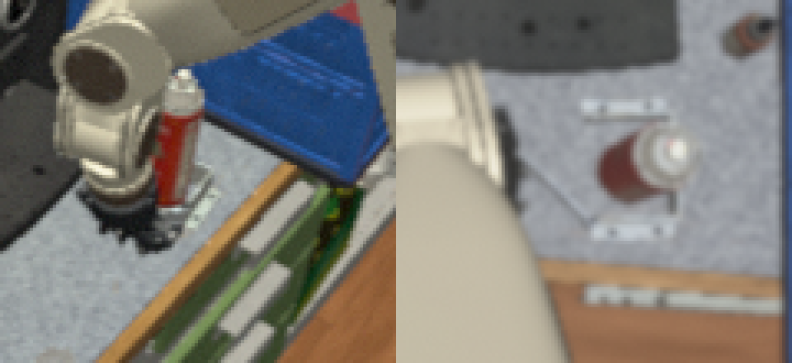

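The bar is half shut: in the right (top) view it runs from (592,220) to (520,168), and the can stands in the dock at about (640,165). Continuing the sweep.

>>> step_arm --rows '[[[7, -3, 3], 0], [[13, -5, 6], 0], [[21, -9, 9], 0], [[29, -12, 13], 0], [[33, -13, 15], 0], [[37, -14, 16], 0], [[39, -14, 17], 0], [[41, -14, 18], 0], [[41, -14, 18], 0]]'

```text
clock: 28.95
eef_pos: [0.4902, -0.0481, 0.0777]
tool_rot: [0.703, -0.685, 0.142, 0.125]
ft_force: [-0.1, 0.1, -0.2]
grip_width: 0.0219
grasp_force: 0.1
```

```bash
cat > bar.py <<'E'
from st import *
for c in ('scene','top'):
    im,d=bot.camera(c); P,u,v=pts(c,d); cv2.imwrite(f'pics/bar_{c}.png',im[...,::-1])
    m=(P[:,0]>.465)&(P[:,0]<.57)&(P[:,1]>-.102)&(P[:,1]<-.02)&(P[:,2]>.02)&(P[:,2]<.046); q=P[m]
    print(c,[q[abs(q[:,0]-x)<.008].mean(0).round(4).tolist() for x in (.48,.5,.52,.535,.548) if (abs(q[:,0]-x)<.008).any()])
E
python3 bar.py
```

```text
28.95 [ 0.078  0.464 -0.385  0.722 -0.382 -1.518] [ 0.4902 -0.0481  0.0777] [-0.1  0.1 -0.2]
[[ 0.02  -0.999  0.028]
 [-0.928 -0.029 -0.372]
 [ 0.372 -0.019 -0.928]]
scene [[0.4736, -0.056, 0.0318], [0.5013, -0.0579, 0.0342], [0.5147, -0.0658, 0.0214]]
top [[0.4796, -0.088, 0.0351], [0.4998, -0.0844, 0.0336], [0.5197, -0.0815, 0.0333], [0.5365, -0.0778, 0.0356], [0.5462, -0.0825, 0.0343]]
```

>>> step_arm --rows '[[[2, 0, 1], 0], [[4, 0, 2], 0], [[6, 0, 2], 0], [[6, 0, 2], 0]]'

```text
clock: 29.55
eef_pos: [0.4906, -0.0519, 0.0777]
tool_rot: [0.704, -0.685, 0.14, 0.123]
ft_force: [-1.6, 9.7, 0.8]
grip_width: 0.0222
grasp_force: 5.0
```

```bash
python3 bar.py
```

```text
29.55 [ 0.067  0.462 -0.387  0.717 -0.375 -1.533] [ 0.4906 -0.0519  0.0777] [-1.6  9.7  0.8]
[[ 0.022 -0.999  0.029]
 [-0.93  -0.032 -0.365]
 [ 0.366 -0.019 -0.93 ]]
scene [[0.4768, -0.0597, 0.0313], [0.5021, -0.0612, 0.0343], [0.5134, -0.0526, 0.0448]]
top [[0.4814, -0.0893, 0.0354], [0.499, -0.0892, 0.0352], [0.521, -0.0847, 0.0341], [0.5341, -0.0834, 0.0325], [0.5463, -0.086, 0.036]]
```

9.7 N means the bar is at its stop. Retracting straight back and up.

>>> step_arm --rows '[[[-10, 0, -5], 0], [[-30, 0, -14], 0], [[-80, 0, -50], 0], [[-110, 0, -100], 0], [[-120, 0, -150], 0], [[-130, 0, -200], 0], [[-130, 50, -230], 0], [[-130, 100, -230], 0], [[-130, 100, -230], 0]]'

```text
clock: 30.78
eef_pos: [0.3783, 0.1482, 0.2413]
tool_rot: [0.704, -0.684, 0.143, 0.127]
ft_force: [-0.1, -0.2, 0.5]
grip_width: 0.0222
grasp_force: 0.0
```

```bash
python3 - <<'E'
from can import *
import bar
can((.501,-.133))
a=cv2.imread('pics/bar_scene.png')[110:310,170:400]; b=cv2.imread('pics/bar_top.png')[150:300,250:410]
cv2.imwrite('pics/c5.png',np.hstack([cv2.resize(a,(460,400),interpolation=3),cv2.resize(b,(320,300),interpolation=3)[:400] if 0 else cv2.copyMakeBorder(cv2.resize(b,(320,300),interpolation=3),0,100,0,0,0)]))
E
```

```text
30.775 [ 0.562  0.214 -0.249  1.295 -0.337 -1.005] [0.3783 0.1482 0.2413] [-0.1 -0.2  0.5]
[[ 0.023 -0.999  0.027]
 [-0.927 -0.032 -0.373]
 [ 0.374 -0.017 -0.927]]
scene []
top [[0.4797, -0.0891, 0.0333], [0.4992, -0.0882, 0.0343], [0.5204, -0.0845, 0.0328], [0.5343, -0.0829, 0.0345], [0.5462, -0.0861, 0.0337]]
scene 68 can [ 0.497 -0.136  0.089  0.051] dock xy mm [-4.5 -5.8]
top 20 can [ 0.504 -0.128 -0.082 -0.065] dock xy mm [3.2 1.5]
```

View pics/c5.png

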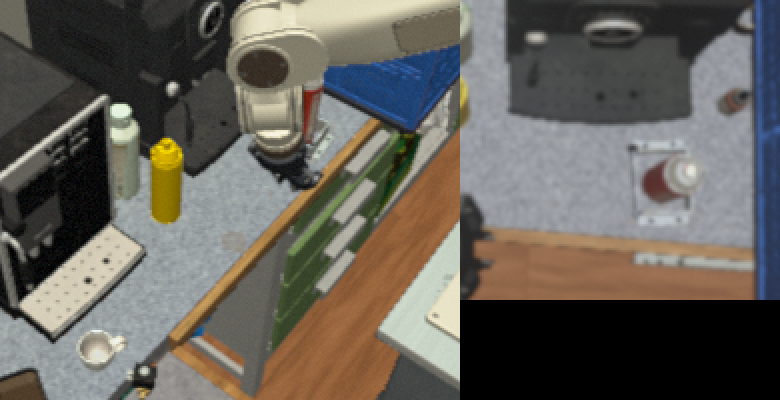

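In the right (top) view the bar runs across the mouth from (637,215) to (632,147), shut behind the upright can at (665,180). The robot is clear and the bystanders are untouched.

```bash
python3 -c "
from workcell import bot
print(bot.job_done())"
```

```text
the job is handed in; nothing more can be done
None
```

The red spray can was pushed low at its foot and stands upright in the dock, the swing bar is shut behind it and the arm is clear; I handed the job in at about 31 s, with no verdict returned.

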